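Weigh the blue-capped sample jar

ROBOT

A 7-joint arm with a two-finger parallel gripper is mounted at the origin on the work surface. World frame = base frame: x ahead of the robot, y to its left, z up, the work surface at z = 0. Lengths are in m, angles in rad, forces in N, time in s.
With the tool pointing down it reaches from about 0.425 to 0.875 m from the base axis. Payload 9.9 kg.
Tool frame: the origin (TCP) lies on the front face of the gripper's body, between the roots of the fingers; the fingertips stand 73 mm ahead of it and the grasp point (between the pads) lies 54 mm ahead of it (env.pinch_z is the distance from the TCP to the grasp point, in m); z points along the fingers, y is the direction in which the jaws open and shut (so a half turn about z gives the same grasp; the last joint's range is limited). The gripper opens to 85 mm and grips with 20 to 120 N. Pads are 22 mm wide; open, the fingers measure 114 mm over their backs; the gripper's body (76 mm by 85 mm) begins 54 mm behind the grasp point. The pads swing forward as they close: fully open they stand 13 mm farther back than shut.
Start: joints at [-1.409, 0.576, 0.025, 1.437, -0.015, 1.129, -0.057], TCP at [0.164, 0.655, 0.304] pointing down, gripper open.
Joint ranges: [-2.76, 2.76], [-0.34, 2.15], [-1.52, 1.57], [0.19, 2.46], [-1.09, 4.23], [0.17, 1.99], [-2.82, 2.82]. Speed limits (rad/s): [2.22, 2.22, 3.01, 3.01, 3.14, 3.14, 3.14].

INTERFACE

Orientations are given as [roll, pitch, yaw] about the fixed x, y, z axes, in that order (R = Rz(yaw) Ry(pitch) Rx(roll)).
In Python, from plant import sensors, vision, env gives the robot as it stands. The module is installed in compiled form; this text tells all that it offers.
- The arm moves only by the tool drive_tool, never from a script. Its argument "moves" is a list of rows, each a list of 3 entries, a list of its own where there are three numbers: the turn, a rotation vector about the tool's x, y, z in rad, then the shift along the tool's x, y, z in m, then the opening, from -1 (shut) to 1 (fully open). In form: [[[rx, ry, rz], [x, y, z], grip], ...]. A call has 1 to 20 rows; each row is the pose to reach, as a shift and turn from the pose commanded when the call began, along the tool's axes at that moment; what a row does not reach only later rows make up. A row lasts 1/12 s, in which the tool goes at most 41.7 mm and 7.16 degrees, less where a joint would pass 70% of its speed; a pose out of reach is approached as far as the arm can. A call with a gripper value outside its range is refused whole. The fingers move at their own pace and stop on an object; the grip force is fixed at half the most. Time passes only in rows, so rows that repeat a pose let the fingers close. It gives the time, the measured TCP pose, the force and the opening at its end, in the units of the state.
- sensors.get_obs(): the state, without advancing time (a new reading comes with each control period).
- vision.grab_frame(name): name is "side" or "top" or "wrist"; returns the picture (420x560x3 uint8, red, green, blue); there is no depth.
- vision.get_calibration(name): a dict with "fx", "fy", "cx", "cy" (pixels), "k1" (the pictures are not rectified: a ray, as slopes to the right and down, at radius r is drawn at 1 + k1 r^2 times it, then the intrinsics apply), "camera_from_world" (4x4, takes a point from world to camera coordinates); the wrist camera has in their place "mount" (4x4, takes a point from camera to tool coordinates, whose origin is the TCP and whose axes are the flange's). Camera axes: x right, y down, z forward; pixel columns grow to the right and rows downward; lengths in m; the calibration is good to about 2 mm. A picture is of the moment at which its call begins: read the wrist's pose just before it. get_calibration takes no time and is no camera call.
- env.job_done(): hands the job in, once; it reports no verdict.
The state is a dict: "time_s": time; "joint_pos": joint angles; "joint_velocities": joint speeds; "tau": joint torques, N m; "position": TCP position; "orientation": TCP orientation; "wrist_force": force on the tool from outside, world axes, zero at the start; "torque": the same for the moment, N m; "grip_width": opening from 0.0 (shut) to 1.0 (fully open).
Only numpy, scipy, OpenCV 4.12 (cv2) and the standard library are available. Lean on these libraries where they do the work, as an engineer would, in place of code of your own. Each camera call takes 0.05 s, during which the arm holds its last target. There are 200 camera calls.

TASK

Slide back the glass roof of the balance's draught shield, take the blue-capped jar out of the sloping rack and stand it upright in the middle of the weighing pan, lowering it gently right down rather than dropping it or pressing it hard on the balance. Then slide the roof fully shut over it, and leave the other two jars in their rack.

Things in the scene. Friction and masses are not known exactly. Their poses are not given: they have to be found in the camera images.
- jar_blue_centre (a point): Centre, half-way up, of the jar to weigh: closed amber glass, 85 mm tall, 0.08 to 0.17 kg; straight body 36 mm in diameter for the lowest 66 mm, blue cap (33 mm diameter) on the top 15 mm. z runs along the jar from base to cap; x, y mean nothing. The base is 42.5 mm from the centre. It starts in one of the rack's pockets, leaning 30 degrees.
- jar_red_centre (a point): Centre of the jar with the red cap, otherwise the same, in another pocket of the rack. Leave it there.
- jar_white_centre (a point): Centre of the jar with the white cap, otherwise the same, in another pocket of the rack. Leave it there.
- rack: Fixed white rack, teal foot 90 x 250 mm; origin under its middle, z up. 3 pockets 84 mm apart along y, floors 30 mm up; jars lean 30 degrees, caps towards -x, each against a tongue (26 mm wide, 46 mm up along the jar). At the jar's +y and -y sides cheeks reach 20 mm along it; above them it can be pinched across y. Behind is a 14 mm lip. A jar comes out along its axis.
- balance: Fixed white balance, red feet, 400 mm long (x), 210 mm wide (y). Origin on the bench under the pan's centre, z up; its front with display faces -x, the roof opens towards +x. The glass chamber, about 196 x 190 mm inside, is centred on the pan; its walls, and the housing behind it (x 108 to 193 mm), reach 170 mm above the bench.
- pan_top (a point): Centre of the top face of the round steel weighing pan, 92 mm in diameter, rigid, 80 mm above the bench. Axes parallel to the balance's.
- roof_tab (a point): Centre of the blue upright tab on the glass roof: 12 mm thick (balance x), 50 mm wide (balance y), 30 mm tall, spanning 177 to 207 mm above the bench; the pane's top is at 177 mm. It is 15 mm behind the pane's front edge. With the roof shut, it is 85 mm in front of the pan's centre.
- roof (a joint): Glass roof pane, 200 x 196 mm, sliding along the balance's x: 0 m is fully shut, 0.165 m fully open (tab 80 mm behind the pan's centre). It starts a little open. About 1.5 N of friction; it stays where it is left.

How it is judged:
By the outcome, as a careful person would: the job done as asked, in the order asked, and still so for the second after the job is handed in, with the robot touching nothing.
It also fails if it takes over 70 s, if anything falls off the work surface, if the arm or the gripper's body presses on something with over 40 N, if the wrist force passes 120 N, or if a joint passes its speed limit or range.

## Working session

There is one attempt and no reset: what is moved stays moved. The work goes in short steps, Python scripts to look and compute and a tool call to move; the robot and the scene stay as the last step left them, time stands still between calls to the robot, and variables do not carry over. Pictures are saved under pics/ and viewed, about 8 in all and at most 12, crops included, and the job is handed in when it is done.

Besides the shell and the picture viewer there is one more tool, called after "Call:" by a JSON object that holds its "fn" and its "kwargs". drive_tool: Moves the arm, as the interface text tells. Its arguments: {"type":"object","properties":{"moves":{"type":"array","items":{"type":"array"}}},"required":["moves"]}

```bash
mkdir -p pics; ls
python3 - <<'E'
from plant import sensors, vision, env
import cv2, numpy as np
o=sensors.get_obs()
print({k:np.round(v,3) for k,v in o.items()}, env.pinch_z)
fs=[]
for n in("side","top","wrist"):
    f=vision.grab_frame(n); cv2.imwrite(f"pics/{n}0.png",f[:,:,::-1])
    c=vision.get_calibration(n); print(n,{k:np.round(v,4).tolist() for k,v in c.items()})
E
```

```text
pics
{'time_s': np.float64(0.0), 'joint_pos': array([-1.409,  0.577,  0.025,  1.438, -0.015,  1.129, -0.056]), 'joint_velocities': array([ 0.001, -0.001,  0.   ,  0.001,  0.   ,  0.001, -0.   ]), 'tau': array([-1.0000e-03, -7.6575e+01,  2.2500e+00, -2.8597e+01,  1.5000e-02,
        1.3000e-02,  0.0000e+00]), 'position': array([0.164, 0.654, 0.303]), 'orientation': array([-3.14 ,  0.   ,  2.896]), 'wrist_force': array([ 0.162,  0.125, -0.784]), 'torque': array([ 0.037,  0.008, -0.008]), 'grip_width': np.float64(0.998)} 0.0539
side {'fx': 525.4065, 'fy': 525.4065, 'cx': 273.9549, 'cy': 211.8062, 'k1': -0.091, 'camera_from_world': [[0.9188, -0.3943, -0.0167, -0.5125], [-0.3062, -0.6854, -0.6607, 0.2162], [0.249, 0.6121, -0.7505, 1.0594], [0.0, 0.0, 0.0, 1.0]]}
top {'fx': 544.887, 'fy': 544.887, 'cx': 279.2475, 'cy': 202.513, 'k1': -0.1906, 'camera_from_world': [[-0.028, -0.9996, 0.0009, -0.0521], [-0.9879, 0.0275, -0.1527, 0.5679], [0.1527, -0.0051, -0.9883, 1.2844], [0.0, 0.0, 0.0, 1.0]]}
wrist {'fx': 369.6981, 'fy': 369.6981, 'cx': 281.7678, 'cy': 206.8484, 'k1': -0.0869, 'mount': [[0.0012, -0.9625, -0.2713, 0.0693], [1.0, 0.0011, 0.0003, 0.0007], [0.0, -0.2713, 0.9625, -0.0704], [0.0, 0.0, 0.0, 1.0]]}
```

View pics/side0.png

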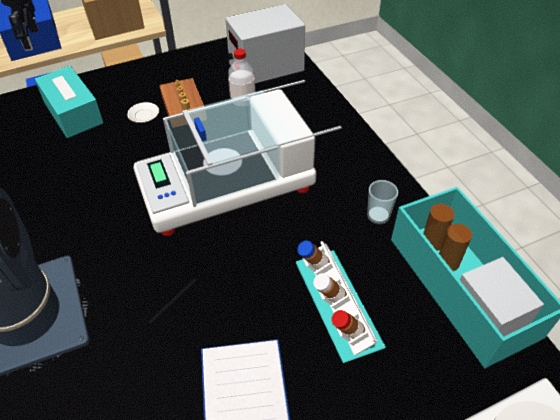

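View pics/top0.png

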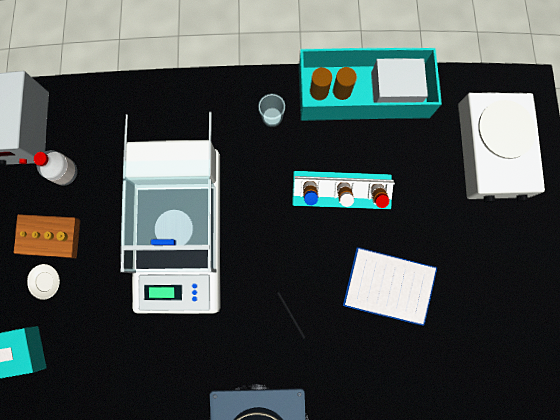

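Side view: blue tab at about (201,128), with jar caps at blue (306,248), white (322,283) and red (344,320). Top view: tab at about (163,242), caps at (311,198), (346,200) and (382,200), pan at about (174,229), and the roof partly open. Next I'll triangulate these.

```bash
cat > h.py <<'E'
import cv2, numpy as np
from plant import sensors, vision, env
from scipy.spatial.transform import Rotation as R
def T_tool(o=None):
    o=o or sensors.get_obs(); T=np.eye(4)
    T[:3,:3]=R.from_euler('xyz',o['orientation']).as_matrix(); T[:3,3]=o['position']; return T
def cam(n):
    c=vision.get_calibration(n)
    W=T_tool()@np.array(c['mount']) if n=='wrist' else np.linalg.inv(np.array(c['camera_from_world']))
    K=np.array([[c['fx'],0,c['cx']],[0,c['fy'],c['cy']],[0,0,1]]); return K,np.array([c['k1'],0,0,0,0.]),W
def ray(cm,uv):
    K,d,W=cm; p=cv2.undistortPoints(np.array([[uv]],float),K,d)[0,0]
    v=W[:3,:3]@[p[0],p[1],1]; return W[:3,3],v/np.linalg.norm(v)
def plane(cm,uv,z):
    o,v=ray(cm,uv); return o+v*(z-o[2])/v[2]
def tri(obs):
    A=np.zeros((3,3));b=np.zeros(3)
    for cm,uv in obs:
        o,v=ray(cm,uv);M=np.eye(3)-np.outer(v,v);A+=M;b+=M@o
    p=np.linalg.solve(A,b)
    return p,[np.linalg.norm((np.eye(3)-np.outer(v,v))@(p-o)) for o,v in(ray(*x) for x in obs)]
def proj(cm,p):
    K,d,W=cm;V=np.linalg.inv(W)
    return cv2.projectPoints(np.array([p],float),cv2.Rodrigues(V[:3,:3])[0],V[:3,3],K,d)[0][0,0]
def blobs(f,lo,hi,amin=30):
    m=cv2.inRange(cv2.cvtColor(f,cv2.COLOR_RGB2HSV),lo,hi)
    n,_,s,c=cv2.connectedComponentsWithStats(m)
    return [(s[i].tolist(),c[i].round(1).tolist()) for i in range(1,n) if s[i,4]>=amin]
BLUE=((108,150,60),(125,255,255)); RED=((0,180,80),(6,255,255))
E
python3 - <<'E'
from h import *
for n in("side","top"):
    f=cv2.imread(f"pics/{n}0.png")[:,:,::-1].copy()
    print(n,'blue',blobs(f,*BLUE),'red',blobs(f,*RED)); 
    print(' white',[b for b in blobs(f,(0,0,150),(180,60,255),40) if 280<b[1][0]<400 and 150<b[1][1]<340])
    print(' teal',[b for b in blobs(f,(80,120,60),(100,255,255),100)])
    print(' green',blobs(f,(50,100,100),(75,255,255),40))
E
```

```text
side blue [([0, 0, 61, 60, 1853], [29.8, 31.2]), ([26, 76, 13, 12, 85], [31.0, 81.5]), ([194, 118, 12, 23, 144], [199.8, 128.4]), ([297, 240, 18, 18, 238], [305.4, 248.5]), ([276, 339, 14, 81, 110], [283.5, 379.3]), ([201, 348, 4, 72, 93], [202.5, 385.2])] red [([234, 49, 11, 10, 93], [239.3, 53.3]), ([298, 187, 11, 6, 33], [303.0, 189.8]), ([162, 229, 12, 7, 43], [167.8, 232.3]), ([332, 310, 19, 19, 257], [340.8, 319.1])]
 white [([369, 180, 29, 41, 429], [380.2, 205.2]), ([304, 241, 74, 114, 2076], [342.0, 299.3])]
 teal [([35, 66, 68, 72, 2556], [69.6, 102.7]), ([391, 187, 169, 182, 10720], [469.5, 276.4]), ([296, 250, 90, 113, 1772], [337.3, 313.4])]
 green [([150, 162, 16, 20, 212], [157.7, 171.6])]
top blue [([304, 191, 14, 14, 148], [310.5, 197.5]), ([151, 239, 25, 6, 140], [162.4, 241.6]), ([345, 247, 31, 50, 114], [353.6, 268.3]), ([392, 256, 42, 11, 43], [412.3, 261.1]), ([343, 298, 15, 12, 34], [347.9, 304.6]), ([359, 309, 32, 9, 44], [374.2, 313.0]), ([392, 317, 33, 8, 44], [408.5, 321.2])] red [([34, 152, 13, 14, 151], [40.1, 158.4]), ([19, 159, 8, 5, 34], [22.3, 161.1]), ([376, 193, 13, 15, 141], [382.0, 200.5])]
 white [([294, 176, 101, 31, 1346], [342.3, 187.9]), ([345, 249, 91, 75, 4646], [390.2, 286.1])]
 teal [([300, 48, 142, 73, 6095], [362.4, 84.6]), ([293, 171, 99, 22, 542], [340.4, 175.0]), ([292, 195, 100, 14, 648], [338.0, 202.6]), ([0, 326, 46, 53, 1761], [21.8, 351.8])]
 green [([149, 287, 26, 11, 236], [161.0, 292.2])]
```

Run:
```python
from h import *
S,T=cam('side'),cam('top')
for n,a,b in(('tab',(199.8,128.4),(162.4,241.6)),('bluecap',(305.4,248.5),(310.5,197.5)),('redcap',(340.8,319.1),(382,200.5))):
    p,e=tri([(S,a),(T,b)]); print(n,p.round(4),np.round(e,4))
# balance top-view lines: pan centre, rails
print('pan', plane(T,(174,229),.08).round(4))
for uv in((126,115),(123,268),(210,113),(211,243)): print(uv,plane(T,uv,.177).round(4))
for uv in((133,312),(219,312)): print('front',plane(T,uv,.05).round(4))
f=cv2.imread('pics/top0.png'); g=f[100:330,100:240]; r=f[150:230,270:410]
a=cv2.resize(g,None,fx=2.6,fy=2.6,interpolation=2); b=cv2.resize(r,None,fx=3,fy=3,interpolation=2)
im=np.zeros((600,800,3),np.uint8); im[:a.shape[0],:a.shape[1]]=a; im[:b.shape[0],370:370+b.shape[1]]=b
s=cv2.imread('pics/side0.png')[90:210,140:340]; s=cv2.resize(s,None,fx=2.1,fy=2.1,interpolation=2); im[300:300+s.shape[0],370:370+s.shape[1]]=s
cv2.imwrite('pics/crop1.png',im)
```

```text
tab [0.465  0.187  0.1938] [0.0002 0.0002]
bluecap [ 0.5671 -0.1409  0.1008] [0.0001 0.0001]
redcap [ 0.5562 -0.3093  0.1002] [0.0006 0.0006]
pan [0.5041 0.1834 0.08  ]
(126, 115) [0.7584 0.2785 0.177 ]
(123, 268) [0.4101 0.2789 0.177 ]
(210, 113) [0.7551 0.0839 0.177 ]
(211, 243) [0.4608 0.0835 0.177 ]
front [0.3088 0.291  0.05  ]
front [0.3061 0.0826 0.05  ]
```

View pics/crop1.png

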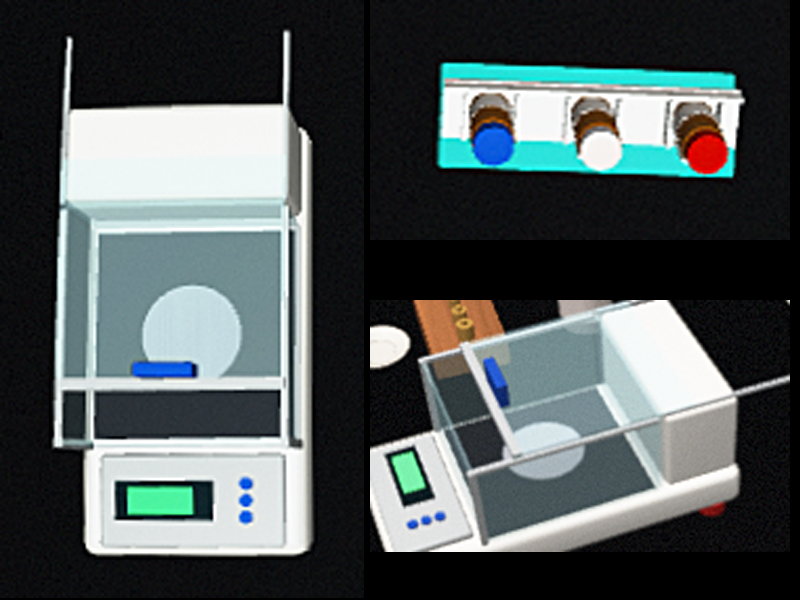

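Top crop: pan centre at about source (173.8,227.7), pane front strip at about row 247, tab just behind it, and the balance yaw close to 0. The rack is yawed about -3.7°. I'll move to a viewpoint in front of the balance with the gripper shut.

```bash
cat >> h.py <<'E'
def go(p,Rm):
    "rotvec & shift in tool axes from the current pose to world TCP p, rotation Rm"
    T=T_tool(); r=R.from_matrix(T[:3,:3].T@Rm).as_rotvec(); d=T[:3,:3].T@(np.array(p)-T[:3,3])
    print('turn',r.round(3).tolist(),'shift',d.round(4).tolist(),'rows>=',max(np.linalg.norm(d)/.0417,np.degrees(np.linalg.norm(r))/7.16).round(1)); return r,d
def Rdown(yaw): return R.from_euler('xyz',[np.pi,0,yaw]).as_matrix()
E
python3 -c "
from h import *
go([.40,.185,.36],Rdown(np.pi))"
```

```text
turn [-0.001, -0.0, -0.246] shift [-0.343, -0.3981, -0.0563] rows>= 12.7
```

Call:
{"fn": "drive_tool", "kwargs": {"moves": [[[0,0,-0.246],[-0.343,-0.398,-0.056],-1],[[0,0,-0.246],[-0.343,-0.398,-0.056],-1],[[0,0,-0.246],[-0.343,-0.398,-0.056],-1],[[0,0,-0.246],[-0.343,-0.398,-0.056],-1],[[0,0,-0.246],[-0.343,-0.398,-0.056],-1],[[0,0,-0.246],[-0.343,-0.398,-0.056],-1],[[0,0,-0.246],[-0.343,-0.398,-0.056],-1],[[0,0,-0.246],[-0.343,-0.398,-0.056],-1],[[0,0,-0.246],[-0.343,-0.398,-0.056],-1],[[0,0,-0.246],[-0.343,-0.398,-0.056],-1],[[0,0,-0.246],[-0.343,-0.398,-0.056],-1],[[0,0,-0.246],[-0.343,-0.398,-0.056],-1],[[0,0,-0.246],[-0.343,-0.398,-0.056],-1],[[0,0,-0.246],[-0.343,-0.398,-0.056],-1],[[0,0,-0.246],[-0.343,-0.398,-0.056],-1],[[0,0,-0.246],[-0.343,-0.398,-0.056],-1]]}}

```text
time_s: 1.48
position: [0.3998, 0.1857, 0.3598]
orientation: [3.141, -0.0, -3.141]
wrist_force: [0.1, 0.5, 0.5]
grip_width: -0.005
```

Run:
```python
from h import *
o=sensors.get_obs(); print(o['time_s'],o['position'].round(4),o['orientation'].round(3),o['grip_width'])
f=vision.grab_frame('wrist'); cv2.imwrite('pics/w1.png',f[:,:,::-1])
print(blobs(f,*BLUE))
```

```text
1.4833 [0.3998 0.1857 0.3598] [ 3.141 -0.    -3.141] -0.004712751493054289
[([225, 111, 11, 11, 109], [230.0, 116.0]), ([225, 127, 12, 11, 107], [230.4, 132.0]), ([225, 143, 12, 11, 103], [230.6, 148.1]), ([0, 318, 8, 25, 135], [2.7, 329.6])]
```

View pics/w1.png

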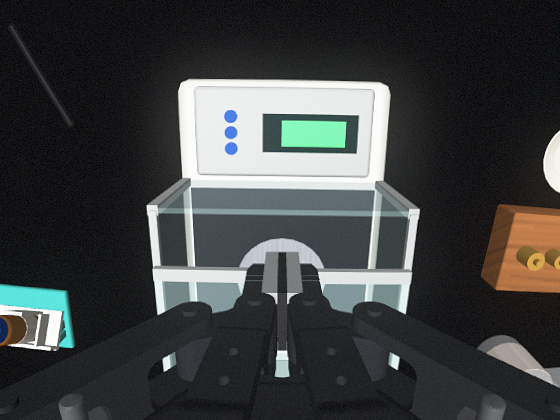

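Wrist view: gripper fingers shut along the centreline. The front wall's top corners are at about (150,208) and (419,213), the pane's front strip runs (153,271) to (411,273), and the display panel spans about (195..375, 87..177).

Run:
```python
from h import *
W=cam('wrist'); S=cam('side'); T=cam('top')
for uv,z in(((150,210),.17),((419,214),.17),((153,269),.177),((411,271),.177),((188,80),.06),((382,83),.06)): print(uv,plane(W,uv,z).round(4))
f=cv2.imread('pics/top0.png')[:,:,::-1].copy()
# pan ellipse in both fixed views
for n,C,x0,y0,x1,y1 in(('top',T,145,200,205,241),('side',S,195,143,250,180)):
    f=cv2.imread(f'pics/{n}0.png'); g=cv2.cvtColor(f,cv2.COLOR_BGR2GRAY)[y0:y1,x0:x1]
    t,m=cv2.threshold(g,0,255,cv2.THRESH_OTSU); cs,_=cv2.findContours(m,0,1); c=max(cs,key=cv2.contourArea)+[x0,y0]
    h=cv2.convexHull(c); e=cv2.fitEllipse(h); print(n,t,e, plane(C,e[0],.08).round(4), cv2.boundingRect(c))
```

```text
(150, 210) [0.4064 0.0895 0.17  ]
(419, 214) [0.4089 0.2893 0.17  ]
(153, 269) [0.4509 0.0897 0.177 ]
(411, 271) [0.452  0.2853 0.177 ]
(188, 80) [0.308  0.0966 0.06  ]
(382, 83) [0.3102 0.2836 0.06  ]
top 171.0 ((173.3214874267578, 226.7338104248047), (34.10627746582031, 38.60603713989258), 83.83138275146484) [0.5095 0.185  0.08  ] (155, 210, 38, 31)
side 149.0 ((213.02789306640625, 158.23484802246094), (30.515491485595703, 72.37435913085938), 92.96002960205078) [0.4898 0.2055 0.08  ] (195, 143, 55, 32)
```

Call:
{"fn": "drive_tool", "kwargs": {"moves": [[[0,0,0],[-0.028,0.002,0.03],-1],[[0,0,0],[-0.028,0.002,0.06],-1],[[0,0,0],[-0.028,0.002,0.085],-1],[[0,0,0],[-0.028,0.002,0.098],-1],[[0,0,0],[-0.035,0.002,0.098],-1],[[0,0,0],[-0.042,0.002,0.098],-1],[[0,0,0],[-0.049,0.002,0.098],-1],[[0,0,0],[-0.056,0.002,0.098],-1],[[0,0,0],[-0.065,0.002,0.098],-1],[[0,0,0],[-0.075,0.002,0.098],-1],[[0,0,0],[-0.085,0.002,0.098],-1],[[0,0,0],[-0.095,0.002,0.098],-1]]}}

```text
time_s: 2.53
position: [0.4963, 0.1871, 0.2622]
orientation: [3.141, 0.001, -3.142]
wrist_force: [-2.8, 1.6, 0.9]
grip_width: -0.002
```

Run:
```python
from h import *
f=vision.grab_frame('top'); cv2.imwrite('pics/top1.png',f[:,:,::-1]);g=vision.grab_frame('side'); cv2.imwrite('pics/side1.png',g[:,:,::-1])
print(blobs(f,*BLUE,15)[:4]); print(blobs(g,*BLUE,15))
cv2.imwrite('pics/c2.png',np.hstack([cv2.resize(x[y0:y0+200,x0:x0+200],None,fx=2,fy=2) for x,x0,y0 in((f[:,:,::-1],80,100),(g[:,:,::-1],130,50))]))
```

```text
[([304, 191, 14, 14, 148], [310.5, 197.5]), ([343, 247, 40, 61, 144], [353.4, 273.3]), ([393, 256, 41, 11, 43], [412.8, 261.2]), ([192, 284, 5, 4, 16], [194.0, 285.5])]
[([1, 0, 60, 60, 2855], [27.4, 27.5]), ([26, 76, 13, 12, 85], [31.0, 81.5]), ([218, 115, 9, 20, 110], [222.4, 124.6]), ([297, 240, 18, 18, 239], [305.4, 248.5]), ([276, 339, 14, 81, 106], [283.5, 379.2]), ([201, 348, 2, 35, 40], [201.6, 364.2]), ([202, 384, 3, 36, 49], [203.2, 401.8])]
```

View pics/c2.png

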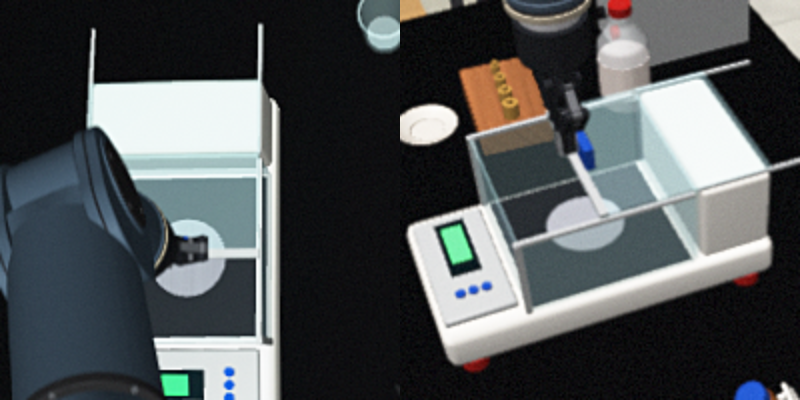

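The fingers sit in front of the tab and the roof is sliding: the tab is now at side (222,125) and the force is about 3 N. I'll keep pushing.

Call:
{"fn": "drive_tool", "kwargs": {"moves": [[[0,0,0],[-0.01,0,0],-1],[[0,0,0],[-0.022,0,0],-1],[[0,0,0],[-0.034,0,0],-1],[[0,0,0],[-0.046,0,0],-1],[[0,0,0],[-0.056,0,0],-1],[[0,0,0],[-0.064,0,0],-1],[[0,0,0],[-0.069,0,0],-1],[[0,0,0],[-0.072,0,0],-1]]}}

```text
time_s: 3.3
position: [0.5676, 0.1871, 0.2617]
orientation: [-3.141, -0.0, 3.142]
wrist_force: [-1.8, -1.4, 0.2]
grip_width: -0.003
```

Call:
{"fn": "drive_tool", "kwargs": {"moves": [[[0,0,0],[-0.002,0,0],-1],[[0,0,0],[-0.004,0,0],-1],[[0,0,0],[-0.004,0,0],-1]]}}

```text
time_s: 3.55
position: [0.5711, 0.1874, 0.2619]
orientation: [3.141, 0.0, -3.141]
wrist_force: [-0.2, -0.5, 0.3]
grip_width: 0.003
```

Call:
{"fn": "drive_tool", "kwargs": {"moves": [[[0,0,0],[-0.002,0,0],-1],[[0,0,0],[-0.004,0,0],-1]]}}

```text
time_s: 3.72
position: [0.5719, 0.1875, 0.2618]
orientation: [-3.141, -0.007, -3.141]
wrist_force: [-22.3, -2.1, 15.4]
grip_width: -0.005
```

Call:
{"fn": "drive_tool", "kwargs": {"moves": [[[0,0,0],[-0.001,0,0],-1],[[0,0,0],[-0.002,0,0],-1],[[0,0,0],[-0.003,0,0],-1]]}}

```text
time_s: 3.97
position: [0.5723, 0.1875, 0.2618]
orientation: [-3.141, -0.012, -3.14]
wrist_force: [-30.9, -3.6, 20.4]
grip_width: 0.0
```

Run:
```python
from h import *
S=cam('side'); g=vision.grab_frame('side'); print(blobs(g,*BLUE,15)[1:5])
for x in(.509-.085+.046,.509+.08): print(proj(S,[x,.187,.192]))
print(proj(S,[.465,.187,.1938]))
print(sensors.get_obs()['wrist_force'])
```

```text
[([26, 76, 13, 12, 85], [31.0, 81.5]), ([249, 106, 9, 20, 113], [253.1, 116.0]), ([297, 240, 18, 18, 239], [305.4, 248.5]), ([276, 339, 14, 81, 109], [283.5, 379.5])]
[202.01404017 128.44178473]
[252.44614157 114.26367043]
[199.7443453  128.41838219]
[-26.83072885  -2.41486667  17.74990166]
```

Roof is fully open: it hit the stop at TCP x = 0.572, which puts the tab at about 0.589 and the pan at x ≈ 0.509. Now I'll back off, lift and go to the rack.

Call:
{"fn": "drive_tool", "kwargs": {"moves": [[[0,0,0],[0.015,0,0],-1],[[0,0,0],[0.025,0,-0.03],-1],[[0,0,0],[0.03,0,-0.06],-1],[[0,0,0],[0.04,-0.04,-0.06],-1],[[0,0,0],[0.05,-0.08,-0.06],0.5],[[0,0,0],[0.06,-0.12,-0.06],0.5],[[0,0,0],[0.07,-0.16,-0.06],0.5],[[0,0,0],[0.08,-0.2,-0.06],0.5],[[0,0,0],[0.09,-0.24,-0.06],0.5],[[0,0,0],[0.1,-0.28,-0.06],0.5],[[0,0,0],[0.1,-0.324,-0.06],0.5],[[0,0,0],[0.1,-0.324,-0.06],0.5]]}}

```text
time_s: 5.02
position: [0.4768, -0.1448, 0.3229]
orientation: [-3.138, 0.002, 3.132]
wrist_force: [0.1, 0.4, 0.5]
grip_width: 0.754
```

```bash
cat >> h.py <<'E'
YR=-.063
def Rjar(yr=YR):
    rx=np.array([np.cos(yr),np.sin(yr),0]);ry=np.array([-np.sin(yr),np.cos(yr),0])
    z=.5*rx-np.sqrt(.75)*np.array([0,0,1]); return np.stack([np.cross(ry,z),ry,z],1)
E
python3 - <<'E'
from h import *
M=Rjar(); go(np.array([.567,-.141,.099])-M[:,2]*.14,M); print(sensors.get_obs()['position'])
E
```

```text
turn [0.01, -0.521, 0.054] shift [-0.02, 0.0088, 0.1027] rows>= 4.2
[ 0.47679397 -0.14480406  0.32292538]
```

Call:
{"fn": "drive_tool", "kwargs": {"moves": [[[0.01,-0.1,0.054],[-0.02,0.008,0.02],0.5],[[0.01,-0.2,0.054],[-0.02,0.008,0.04],0.5],[[0.01,-0.3,0.054],[-0.02,0.008,0.06],0.5],[[0.01,-0.4,0.054],[-0.02,0.008,0.08],0.5],[[0.01,-0.52,0.054],[-0.02,0.008,0.102],0.5],[[0.01,-0.52,0.054],[-0.02,0.008,0.102],0.5],[[0.01,-0.52,0.054],[-0.02,0.008,0.102],0.5]]}}

```text
time_s: 5.6
position: [0.5033, -0.129, 0.2416]
orientation: [3.111, 0.458, 3.092]
wrist_force: [1.5, 0.3, 0.2]
grip_width: 0.748
```

Run:
```python
from h import *
o=sensors.get_obs(); print(o['position'].round(4),o['orientation'].round(4)); np.save('T2.npy',T_tool(o))
f=vision.grab_frame('wrist'); cv2.imwrite('pics/w2.png',f[:,:,::-1]); print(blobs(f,*BLUE,100))
M=Rjar(); go(np.array([.567,-.141,.099])-M[:,2]*.14,M)
```

```text
[ 0.5033 -0.129   0.2416] [3.1106 0.4582 3.0922]
[([234, 185, 50, 52, 2045], [258.3, 210.7])]
turn [0.037, -0.063, 0.012] shift [0.0149, -0.0077, 0.0163] rows>= 0.6
```

View pics/w2.png

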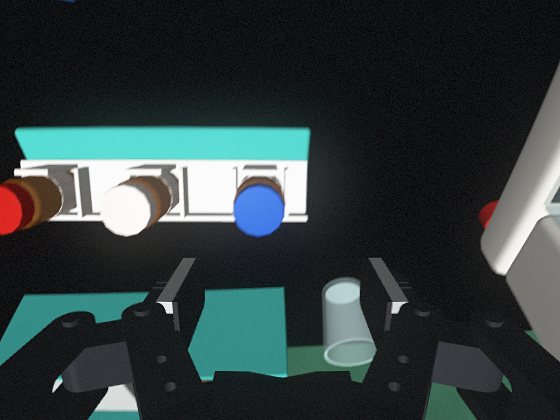

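Wrist view: blue cap at (258,211), white cap at about (127,209), red cap at the left edge. The cheeks and pocket around the blue jar are visible and the open fingers straddle its column. I'll triangulate the cap with this view included.

Run:
```python
from h import *
S,T=cam('side'),cam('top'); c=vision.get_calibration('wrist')
K=np.array([[c['fx'],0,c['cx']],[0,c['fy'],c['cy']],[0,0,1]]); W=(K,np.array([c['k1'],0,0,0,0.]),np.load('T2.npy')@np.array(c['mount']))
for o in ([(S,(305.4,248.5)),(T,(310.5,197.5)),(W,(258.3,210.7))],[(T,(310.5,197.5)),(W,(258.3,210.7))],[(S,(305.4,248.5)),(W,(258.3,210.7))]):
    p,e=tri(o); print(p.round(4),np.round(e,4))
f=cv2.imread('pics/w2.png')[:,:,::-1].copy()
m=cv2.inRange(cv2.cvtColor(f,cv2.COLOR_RGB2HSV),*BLUE); cs,_=cv2.findContours(m[150:260],0,1); print(cv2.minEnclosingCircle(max(cs,key=cv2.contourArea)))
# teal foot front edge
t=cv2.inRange(cv2.cvtColor(f,cv2.COLOR_RGB2HSV),(80,120,60),(100,255,255))[:165]
pts=[(x,np.argmax(t[:,x]>0)) for x in range(40,300,5)]
w=np.array([plane(W,q,.01)[:2] for q in pts]); a=np.polyfit(w[:,1],w[:,0],1); print('foot front slope dx/dy',a, w[0],w[-1])
col=[np.max(np.nonzero(t[r])[0]) for r in(132,140,150)]; print(col,[plane(W,(x,r),.01).round(4) for x,r in zip(col,(132,140,150))])
g=cv2.imread('pics/top0.png')[:,:,::-1].copy(); t=cv2.inRange(cv2.cvtColor(g,cv2.COLOR_RGB2HSV),(80,120,60),(100,255,255))
w=np.array([plane(T,(x,max(np.nonzero(t[195:215,x])[0])+195),.01)[:2] for x in range(297,390,3)]); print(np.polyfit(w[:,1],w[:,0],1))
print(sensors.get_obs()['position'],sensors.get_obs()['orientation'])
```

```text
[ 0.567  -0.1412  0.1022] [0.0007 0.0004 0.0006]
[ 0.5668 -0.141   0.1033] [0.0002 0.0002]
[ 0.5668 -0.1415  0.1025] [0.0006 0.0006]
((258.0, 61.0), 26.419788360595703)
foot front slope dx/dy [0.06602419 0.56947155] [ 0.5477892  -0.32119466] [ 0.5622732  -0.11298087]
[np.int64(310), np.int64(309), np.int64(308)] [array([ 0.5675, -0.1007,  0.01  ]), array([ 0.5751, -0.1015,  0.01  ]), array([ 0.585 , -0.1022,  0.01  ])]
[0.06557555 0.57132492]
[ 0.50350327 -0.12968216  0.24169485] [3.11150399 0.46095973 3.0931237 ]
```

Call:
{"fn": "drive_tool", "kwargs": {"moves": [[[0,0,0],[0,0,0],0.5],[[0,0,0],[0,0,0],0.5]]}}

```text
time_s: 5.82
position: [0.5035, -0.1287, 0.2418]
orientation: [3.11, 0.456, 3.092]
wrist_force: [-0.6, -0.7, -0.0]
grip_width: 0.753
```

```bash
sed -i 's/^YR=.*/YR=-.066/' h.py
python3 - <<'E'
from h import *
o=sensors.get_obs(); print(o['joint_pos'].round(3))
M=Rjar(); P=np.array([.567,-.1412,.1025])
for s in(.12,.09,.022): go(P-M[:,2]*s,M)
E
```

```text
[ 0.127  0.312  0.119  2.247 -0.819  0.203  2.536]
turn [0.039, -0.068, 0.014] shift [0.0119, -0.0094, 0.0333] rows>= 0.9
turn [0.039, -0.068, 0.014] shift [0.0099, -0.0106, 0.0632] rows>= 1.6
turn [0.039, -0.068, 0.014] shift [0.0054, -0.0133, 0.131] rows>= 3.2
```

Call:
{"fn": "drive_tool", "kwargs": {"moves": [[[0,0,0],[0.011,-0.01,0.025],0.5],[[0.039,-0.068,0.014],[0.011,-0.01,0.053],0.5],[[0.039,-0.068,0.014],[0.011,-0.01,0.053],0.5],[[0.039,-0.068,0.014],[0.011,-0.01,0.053],0.5]]}}

```text
time_s: 6.15
position: [0.5294, -0.1508, 0.2215]
orientation: [3.127, 0.472, 3.083]
wrist_force: [0.1, -0.3, 0.1]
grip_width: 0.751
```

Run:
```python
from h import *
o=sensors.get_obs(); print(o['joint_pos'].round(3),o['position'])
M=Rjar(); P=np.array([.567,-.1412,.1025])
for s in(.10,.022): go(P-M[:,2]*s,M)
```

```text
[ 0.15   0.384  0.127  2.215 -1.08   0.173  2.81 ] [ 0.5293698  -0.15076065  0.22150463]
turn [0.018, -0.051, 0.006] shift [0.0263, 0.0118, 0.0231] rows>= 0.9
turn [0.018, -0.051, 0.006] shift [0.0223, 0.0103, 0.101] rows>= 2.5
```

The outward 30° tilt at this reach runs joints 5, 6 and 7 into their limits. The pinch is across y, so the tool can tilt less (about 18°) than the jar (30°) and still hold it. I'll make up the 12° difference when I stand it up.

```bash
cat >> h.py <<'E'
def Rt(t,yr=YR):
    rx=np.array([np.cos(yr),np.sin(yr),0]);ry=np.array([-np.sin(yr),np.cos(yr),0])
    z=np.sin(t)*rx-np.cos(t)*np.array([0,0,1]); return np.stack([np.cross(ry,z),ry,z],1)
A=-Rjar()[:,2]; P=np.array([.567,-.1412,.1025]); G=P-.032*A
E
python3 - <<'E'
from h import *
M=Rt(np.radians(18))
print(G); go(G+.075*A-.0539*M[:,2],M)
E
```

```text
[ 0.58296516 -0.14225523  0.07478719]
turn [0.018, 0.158, 0.008] shift [0.0149, 0.0116, 0.0268] rows>= 1.3
```

Call:
{"fn": "drive_tool", "kwargs": {"moves": [[[0.018,0.08,0.008],[0.015,0.012,0],0.5],[[0.018,0.158,0.008],[0.015,0.012,0.01],0.5],[[0.018,0.158,0.008],[0.015,0.012,0.027],0.5],[[0.018,0.158,0.008],[0.015,0.012,0.027],0.5],[[0.018,0.158,0.008],[0.015,0.012,0.027],0.5],[[0.018,0.158,0.008],[0.015,0.012,0.027],0.5]]}}

```text
time_s: 6.65
position: [0.5276, -0.1382, 0.1913]
orientation: [3.141, 0.315, 3.075]
wrist_force: [0.5, -0.2, -0.2]
grip_width: 0.75
```

Run:
```python
from h import *
o=sensors.get_obs(); print(o['joint_pos'].round(3))
M=Rt(np.radians(18))
for s in(.075,.0): go(G+s*A-.0539*M[:,2],M)
W=cam('wrist'); f=vision.grab_frame('wrist'); b=blobs(f,*BLUE,100); print(b, proj(W,P)); cv2.imwrite('pics/w3.png',f[:,:,::-1])
p,e=tri([(cam('top'),(310.5,197.5)),(cam('side'),(305.4,248.5)),(W,b[0][1])]); print(p,e)
```

```text
[-0.126  0.482  0.454  2.159 -0.876  0.344  2.559]
turn [0.0, 0.001, -0.001] shift [-0.0012, -0.0004, 0.0007] rows>= 0.0
turn [0.0, 0.001, -0.001] shift [-0.0168, -0.0004, 0.0741] rows>= 1.8
[([0, 0, 71, 25, 420], [46.9, 14.4]), ([249, 236, 64, 66, 3313], [280.2, 268.6])] [279.13612672 269.07601561]
[ 0.51346089 -0.16409013  0.1738947 ] [np.float64(0.05003537848764335), np.float64(0.037562414085363524), np.float64(0.07065480802537419)]
```

The cap matches its prediction to 1 px (280,269 against 279,269). Descending along the jar axis and closing.

Call:
{"fn": "drive_tool", "kwargs": {"moves": [[[0,0,0],[-0.004,0,0.015],0.5],[[0,0,0],[-0.008,0,0.032],0.5],[[0,0,0],[-0.012,0,0.049],0.5],[[0,0,0],[-0.015,0,0.064],0.5],[[0,0,0],[-0.017,0,0.074],0.5],[[0,0,0],[-0.017,0,0.074],0.5]]}}

```text
time_s: 7.2
position: [0.5668, -0.142, 0.1252]
orientation: [3.141, 0.314, 3.073]
wrist_force: [-0.4, 0.4, 0.2]
grip_width: 0.754
```

Run:
```python
from h import *
o=sensors.get_obs(); print(o['joint_pos'].round(3))
M=Rt(np.radians(18)); go(G-.0539*M[:,2],M)
W=cam('wrist'); f=vision.grab_frame('wrist'); cv2.imwrite('pics/w4.png',f[:,:,::-1]); print(blobs(f,*BLUE,100), proj(W,P))
```

```text
[ 0.019  0.611  0.245  2.115 -1.015  0.213  2.676]
turn [-0.0, 0.0, -0.003] shift [0.0003, 0.0008, -0.0009] rows>= 0.0
[([227, 269, 113, 109, 9476], [283.2, 325.6])] [281.5371729  327.50337266]
```

View pics/w4.png

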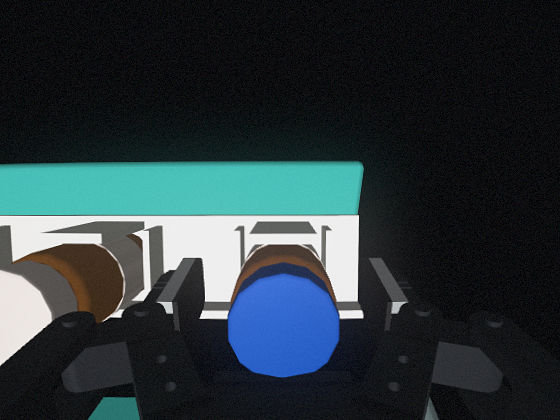

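Wrist view: the fingers (inner edges at x≈203 and 370) straddle the blue-capped jar, whose centre is at 283. The white jar is clear of them. Closing.

Call:
{"fn": "drive_tool", "kwargs": {"moves": [[[0,0,0],[0,0,0],0],[[0,0,0],[0,0,0],-0.1],[[0,0,0],[0,0,0],-0.2],[[0,0,0],[0,0,0],-1],[[0,0,0],[0,0,0],-1],[[0,0,0],[0,0,0],-1],[[0,0,0],[0,0,0],-1]]}}

```text
time_s: 7.83
position: [0.5668, -0.1415, 0.1271]
orientation: [-3.141, 0.316, 3.074]
wrist_force: [-5.5, 0.7, 9.6]
grip_width: 0.404
```

Call:
{"fn": "drive_tool", "kwargs": {"moves": [[[0,0,0],[0.002,0,-0.008],-1],[[0,0,0],[0.005,0,-0.02],-1],[[0,0,0],[0.009,0,-0.038],-1],[[0,0,0],[0.014,0,-0.06],-1],[[0,0,0],[0.019,0,-0.082],-1],[[0,0,0],[0.024,0,-0.105],-1],[[0,0,0],[0.028,0,-0.125],-1],[[0,0,0],[0.028,0,-0.125],-1]]}}

```text
time_s: 8.5
position: [0.5004, -0.137, 0.2391]
orientation: [3.141, 0.317, 3.073]
wrist_force: [0.4, -0.3, -2.1]
grip_width: 0.403
```

Run:
```python
from h import *
o=sensors.get_obs(); print(o['joint_pos'].round(3),o['position'])
g=vision.grab_frame('side'); f=vision.grab_frame('top')
cv2.imwrite('pics/c5.png',np.hstack([cv2.resize(x[y0:y0+200,x0:x0+200,::-1],None,fx=2,fy=2) for x,x0,y0 in((g,220,130),(f,240,110))]))
```

```text
[-0.25   0.389  0.62   2.169 -0.752  0.439  2.456] [ 0.50041927 -0.13701927  0.23908427]
```

View pics/c5.png

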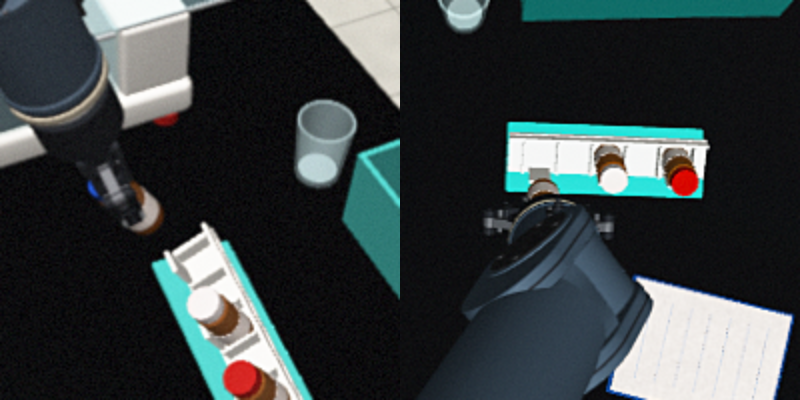

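Side crop: the jar is held and out of the rack, and the red and white jars are still in their pockets. Now working out the transfer with the jar turned upright.

```bash
cat >> h.py <<'E'
PAN=np.array([.509,.187,.080])
bt=Rt(np.radians(18)).T@(-A); base_t=np.array([0,0,.0539])+.050*bt
RP=Rt(np.radians(-12),-.012)
E
python3 - <<'E'
from h import *
print(base_t, RP@bt)
go([.48,-.137,.335],T_tool()[:3,:3])
for z in(.22,.09): 
    q=PAN*[1,1,0]+[0,0,z]; print(q-RP@base_t); go(q-RP@base_t,RP)
E
```

```text
[-1.03955845e-02 -4.10096313e-20  1.02807380e-01] [ 4.55052707e-17 -1.48206770e-18 -1.00000000e+00]
turn [0.0, 0.0, 0.0] shift [-0.0099, -0.0023, -0.1] rows>= 2.4
[0.52020563 0.18686553 0.32272216]
turn [-0.003, 0.526, -0.054] shift [-0.0239, 0.3235, -0.0824] rows>= 8.0
[0.52020563 0.18686553 0.19272216]
turn [-0.003, 0.526, -0.054] shift [0.0165, 0.3235, 0.0411] rows>= 7.8
```

Call:
{"fn": "drive_tool", "kwargs": {"moves": [[[0,0,0],[-0.003,0,-0.025],-1],[[0,0,0],[-0.007,0,-0.06],-1],[[0,0,0],[-0.01,0.01,-0.09],-1],[[0,0.09,-0.01],[-0.012,0.04,-0.1],-1],[[0,0.18,-0.02],[-0.013,0.07,-0.1],-1],[[0,0.27,-0.03],[-0.015,0.1,-0.1],-1],[[-0.001,0.36,-0.04],[-0.016,0.13,-0.1],-1],[[-0.002,0.45,-0.05],[-0.018,0.16,-0.1],-1],[[-0.003,0.526,-0.054],[-0.02,0.19,-0.1],-1],[[-0.003,0.526,-0.054],[-0.022,0.22,-0.095],-1],[[-0.003,0.526,-0.054],[-0.024,0.25,-0.09],-1],[[-0.003,0.526,-0.054],[-0.024,0.28,-0.085],-1],[[-0.003,0.526,-0.054],[-0.024,0.305,-0.082],-1],[[-0.003,0.526,-0.054],[-0.024,0.3235,-0.082],-1],[[-0.003,0.526,-0.054],[-0.024,0.3235,-0.082],-1],[[-0.003,0.526,-0.054],[-0.024,0.3235,-0.082],-1]]}}

```text
time_s: 9.93
position: [0.5209, 0.1877, 0.3197]
orientation: [-3.141, -0.213, 3.131]
wrist_force: [-0.7, -0.4, -1.5]
grip_width: 0.403
```

Run:
```python
from h import *
o=sensors.get_obs(); print(o['joint_pos'].round(3))
go(PAN*[1,1,0]+[0,0,.22]-RP@base_t,RP)
g=vision.grab_frame('side'); f=vision.grab_frame('wrist'); t=vision.grab_frame('top'); cv2.imwrite('pics/s6.png',g[:,:,::-1])
a=cv2.resize(g[20:220,130:330,::-1],None,fx=2,fy=2,interpolation=2); b=cv2.resize(f[:,:,::-1],(400,300)); c=cv2.resize(t[100:300,80:280,::-1],None,fx=1.5,fy=1.5)
im=np.zeros((600,800,3),np.uint8); im[:400,:400]=a; im[:300,400:]=b; im[300:,400:700]=c; cv2.imwrite('pics/c6.png',im)
S=cam('side')
for z in (.22,.305): print(proj(S,PAN*[1,1,0]+[0,0,z]))
```

```text
[-0.874  0.599  0.836  1.62  -0.463  1.353  1.635]
turn [-0.001, -0.004, 0.001] shift [0.0013, -0.0008, -0.0028] rows>= 0.1
[217.60906027 113.60675361]
[213.72391944  80.70433905]
```

View pics/c6.png

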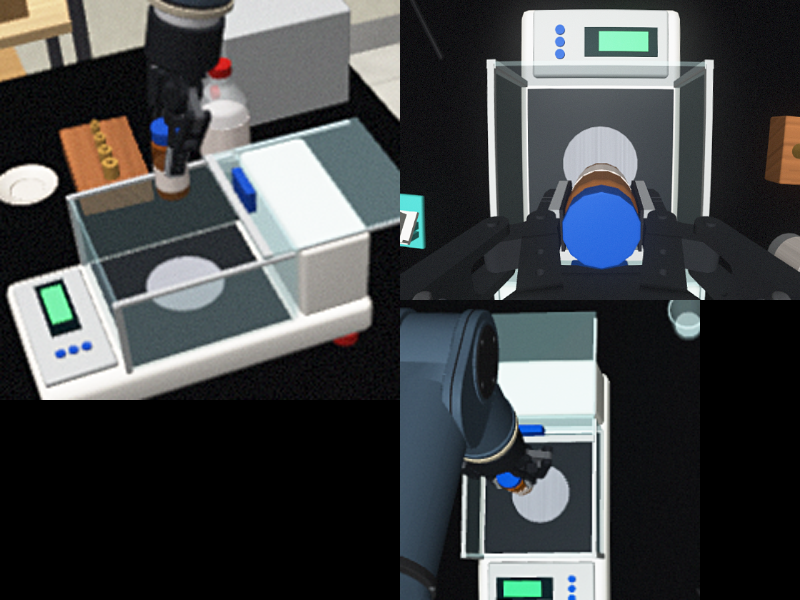

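Composite: the roof is fully open, and the jar hangs upright over the chamber, in line with the pan in the wrist view. I'll check pan position and jar tilt numerically.

Run:
```python
from h import *
T=T_tool(); W=cam('wrist'); f=vision.grab_frame('wrist'); cv2.imwrite('pics/w7.png',f[:,:,::-1])
print('blue',[b for b in blobs(f,*BLUE,400)])
base=T[:3,:3]@base_t+T[:3,3]; ax=-T[:3,:3]@bt; print('base',base,'ax',ax.round(3))
for d in -6,0,6:
    a=R.from_rotvec(np.radians(d)*T[:3,1]).apply(ax); Gp=T[:3,3]+T[:3,2]*.0539; print(d,'captop',proj(W,Gp+.035*a),'top side',proj(cam('side'),Gp+.0275*a),proj(cam('side'),Gp-.05*a))
g=cv2.cvtColor(f,cv2.COLOR_RGB2HSV)
m=cv2.inRange(g,(0,0,120),(180,70,255)); m[:150]=0;m[260:]=0;m[:,:210]=0;m[:,350:]=0
for r in(178,185,195,205,215,225): 
    x=np.nonzero(m[r])[0]; print(r,x.min(),x.max(),plane(W,(x.min(),r),.08).round(4),plane(W,(x.max(),r),.08).round(4))
c=np.argmax(m[150:230,283]>0)+150; print('near edge',c,plane(W,(283,c),.08))
s=cv2.imread('pics/s6.png')[:,:,::-1].copy(); h=cv2.cvtColor(s,cv2.COLOR_RGB2HSV)
print('side blue',[b for b in blobs(s,*BLUE,20) if b[1][0]>180])
for r in range(78,120,2): print(r,[tuple(int(v) for v in h[r,c]) for c in range(202,212,2)]) if r>104 else None
```

```text
blue [([227, 259, 110, 119, 10230], [281.7, 319.2])]
base [0.50960874 0.18524746 0.21829772] ax [0.003 0.    1.   ]
-6 captop [278.88222706 318.50578814] top side [213.48186613  85.17625999] [220.48283182 113.90988126]
0 captop [278.87440163 331.19046034] top side [214.79947446  84.78416276] [218.21083313 114.61431954]
6 captop [278.87745563 343.20428012] top side [216.1293816   84.51438888] [215.91111123 115.11962284]
178 267 295 [0.4632 0.1737 0.08  ] [0.4635 0.1982 0.08  ]
185 253 310 [0.4691 0.1614 0.08  ] [0.4698 0.2113 0.08  ]
195 242 321 [0.4778 0.1515 0.08  ] [0.4787 0.2209 0.08  ]
205 235 328 [0.4865 0.1452 0.08  ] [0.4876 0.227  0.08  ]
215 231 331 [0.4953 0.1415 0.08  ] [0.4965 0.2296 0.08  ]
225 230 333 [0.5041 0.1404 0.08  ] [0.5053 0.2314 0.08  ]
near edge 176 [0.46163603 0.18777009 0.08      ]
side blue [([205, 78, 9, 15, 105], [209.3, 85.2]), ([246, 104, 12, 22, 155], [251.6, 114.1]), ([276, 339, 14, 81, 111], [283.5, 379.5]), ([201, 348, 4, 72, 92], [202.5, 385.5])]
106 [(11, 142, 190), (178, 29, 114), (105, 4, 142), (9, 22, 185), (12, 25, 185)]
108 [(105, 7, 235), (114, 6, 198), (60, 2, 146), (12, 24, 182), (11, 26, 189)]
110 [(15, 9, 117), (14, 42, 103), (99, 56, 59), (14, 28, 182), (6, 22, 187)]
112 [(17, 77, 103), (16, 73, 108), (90, 26, 58), (14, 17, 162), (13, 22, 187)]
114 [(17, 73, 101), (16, 75, 106), (49, 32, 63), (14, 83, 83), (11, 29, 173)]
116 [(19, 75, 102), (19, 72, 103), (14, 48, 90), (160, 14, 53), (13, 188, 80)]
118 [(17, 77, 112), (14, 73, 108), (20, 42, 91), (96, 62, 58), (14, 111, 71)]
```

Pan measured at about (0.508,0.186). The jar base is at about (0.508,0.186) too, upright within about 1.5°, so I'll lower it straight down.

Call:
{"fn": "drive_tool", "kwargs": {"moves": [[[0,0,0],[-0.0042,0,0.0196],-1],[[0,0,0],[-0.0083,0,0.0391],-1],[[0,0,0],[-0.0125,0,0.0587],-1],[[0,0,0],[-0.0166,0,0.0782],-1],[[0,0,0],[-0.0208,0,0.0978],-1],[[0,0,0],[-0.0237,0,0.1115],-1],[[0,0,0],[-0.0256,0,0.1203],-1],[[0,0,0],[-0.0262,0,0.1232],-1],[[0,0,0],[-0.0262,0,0.1232],-1]]}}

```text
time_s: 10.88
position: [0.5208, 0.1858, 0.1952]
orientation: [-3.141, -0.212, 3.127]
wrist_force: [0.5, -0.2, -0.8]
grip_width: 0.4
```

Run:
```python
from h import *
T=T_tool(); print(T[:3,:3]@base_t+T[:3,3], sensors.get_obs()['wrist_force'], T[:3,:3].T@[0,0,-1], sensors.get_obs()['joint_pos'].round(2))
g=vision.grab_frame('side'); cv2.imwrite('pics/c8.png',cv2.resize(g[60:220,140:320,::-1],None,fx=3,fy=3,interpolation=2))
```

```text
[0.5092791  0.18587942 0.09250684] [ 0.47088344 -0.20309391 -0.79205228] [-2.10464314e-01  3.71628426e-04  9.77601470e-01] [-0.82  0.73  0.75  1.77 -0.57  1.11  1.74]
```

View pics/c8.png

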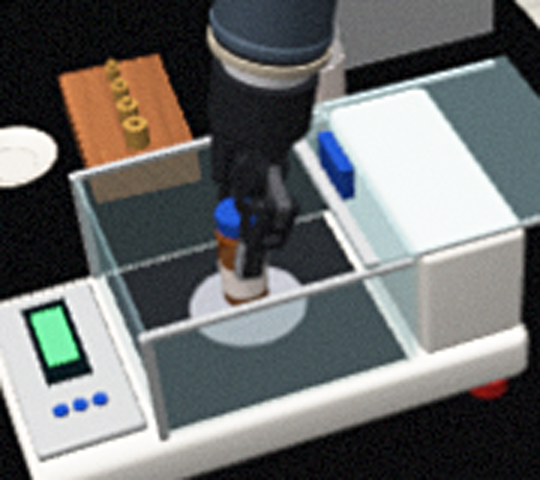

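The jar is about 10 mm above the pan, near its middle (base at crop (245,298), pan centre at (248,305)). I'll feel the way down in small steps.

Call:
{"fn": "drive_tool", "kwargs": {"moves": [[[0,0,0],[-0.0004,0,0.002],-1],[[0,0,0],[-0.0008,0,0.0039],-1],[[0,0,0],[-0.0013,0,0.0059],-1],[[0,0,0],[-0.0015,0,0.0068],-1]]}}

```text
time_s: 11.27
position: [0.5208, 0.1863, 0.1885]
orientation: [3.141, -0.211, 3.128]
wrist_force: [0.5, 1.1, -1.5]
grip_width: 0.4
```

Call:
{"fn": "drive_tool", "kwargs": {"moves": [[[0,0,0],[-0.0002,0,0.001],-1],[[0,0,0],[-0.0004,0,0.002],-1],[[0,0,0],[-0.0004,0,0.002],-1]]}}

```text
time_s: 11.52
position: [0.5207, 0.1863, 0.1862]
orientation: [-3.141, -0.212, 3.128]
wrist_force: [-1.0, 0.3, -2.4]
grip_width: 0.399
```

Call:
{"fn": "drive_tool", "kwargs": {"moves": [[[0,0,0],[-0.0002,0,0.0008],-1],[[0,0,0],[-0.0003,0,0.0015],-1],[[0,0,0],[-0.0003,0,0.0015],-1]]}}

```text
time_s: 11.77
position: [0.5208, 0.1861, 0.1852]
orientation: [3.141, -0.211, 3.128]
wrist_force: [-0.4, 0.3, 4.1]
grip_width: 0.401
```

Contact felt (+5 N) at base height ≈ 0.08. Releasing.

Call:
{"fn": "drive_tool", "kwargs": {"moves": [[[0,0,0],[0,0,0],0.0],[[0,0,0],[0,0,0],0.2],[[0,0,0],[0,0,0],0.5],[[0,0,0],[0,0,0],0.5],[[0,0,0],[0,0,0],0.5]]}}

```text
time_s: 12.18
position: [0.5207, 0.1862, 0.1848]
orientation: [-3.141, -0.212, 3.128]
wrist_force: [-0.1, 0.6, -0.0]
grip_width: 0.755
```

Run:
```python
from h import *
f=vision.grab_frame('wrist'); cv2.imwrite('pics/w9.png',f[:,:,::-1]); print(blobs(f,*BLUE,400))
print(proj(cam('wrist'),PAN+[-.001,-.001,.085]))
```

```text
[([227, 260, 110, 117, 10033], [281.8, 319.0])]
[277.52543279 323.4532839 ]
```

View pics/w9.png

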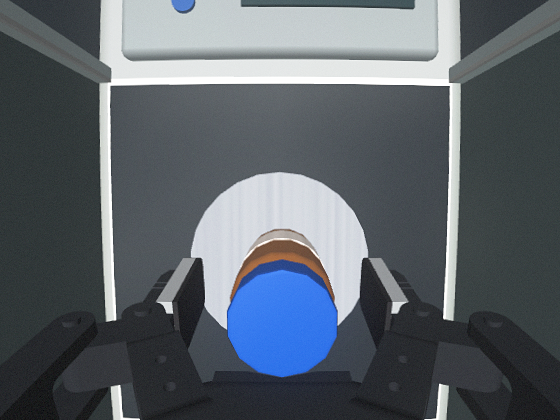

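The jar stands on the pan and the pads are clear on both sides (203 and 362 px against the jar's 227–337). Retracting straight up.

Call:
{"fn": "drive_tool", "kwargs": {"moves": [[[0,0,0],[0.0021,0,-0.0098],0.5],[[0,0,0],[0.0063,0,-0.0293],0.5],[[0,0,0],[0.0126,0,-0.0587],0.5],[[0,0,0],[0.0189,0,-0.088],0.5],[[0,0,0],[0.0252,0,-0.1174],0.5],[[0,0,0],[0.0294,0,-0.1369],0.5],[[0,0,0],[0.0294,0,-0.1369],-1],[[0,0,0],[0.0294,0,-0.1369],-1]]}}

```text
time_s: 12.9
position: [0.521, 0.1861, 0.3264]
orientation: [3.14, -0.209, 3.128]
wrist_force: [-0.7, 0.2, 0.2]
grip_width: 0.477
```

Run:
```python
from h import *
M=Rdown(np.pi-.012)
go([.622,.187,.32],M); go([.622,.187,.263],M)
g=vision.grab_frame('side'); cv2.imwrite('pics/s10.png',g[:,:,::-1]); print([b for b in blobs(g,*BLUE,20) if b[1][0]>180])
```

```text
turn [0.001, -0.209, -0.001] shift [-0.1001, 0.0023, -0.0147] rows>= 2.4
turn [0.001, -0.209, -0.001] shift [-0.1119, 0.0022, 0.0411] rows>= 2.9
[([246, 104, 12, 22, 154], [251.7, 114.3]), ([212, 128, 15, 14, 165], [219.0, 134.8]), ([276, 339, 9, 42, 55], [280.6, 359.5]), ([201, 348, 4, 72, 90], [202.5, 385.4]), ([284, 382, 6, 38, 53], [286.5, 400.5])]
```

Call:
{"fn": "drive_tool", "kwargs": {"moves": [[[0,-0.07,0],[-0.033,0.001,-0.012],-1],[[0,-0.14,0],[-0.067,0.002,-0.015],-1],[[0,-0.209,0],[-0.1,0.002,-0.015],-1],[[0,-0.209,0],[-0.1,0.002,-0.015],-1],[[0,-0.209,0],[-0.104,0.002,0.005],-1],[[0,-0.209,0],[-0.108,0.002,0.025],-1],[[0,-0.209,0],[-0.111,0.002,0.037],-1],[[0,-0.209,0],[-0.112,0.002,0.041],-1],[[0,-0.209,0],[-0.112,0.002,0.041],-1]]}}

```text
time_s: 13.7
position: [0.621, 0.1869, 0.2598]
orientation: [-3.14, -0.005, 3.128]
wrist_force: [-0.2, -0.5, -0.6]
grip_width: 0.0
```

Run:
```python
from h import *
S=cam('side'); print(proj(S,[.508,.186,.1575]),proj(S,[.508,.186,.165]))
g=vision.grab_frame('side'); t=vision.grab_frame('top'); 
cv2.imwrite('pics/c11.png',np.hstack([cv2.resize(g[60:220,140:320,::-1],None,fx=2.2,fy=2.2),cv2.resize(t[100:260,80:260,::-1],None,fx=2.2,fy=2.2)]))
T=T_tool(); go([.622,.187,.263],Rdown(np.pi-.012))
```

```text
[219.96061529 136.0498774 ] [219.6539777  133.49091286]
turn [-0.0, -0.002, -0.001] shift [-0.0002, 0.0002, -0.0012] rows>= 0.0
```

View pics/c11.png

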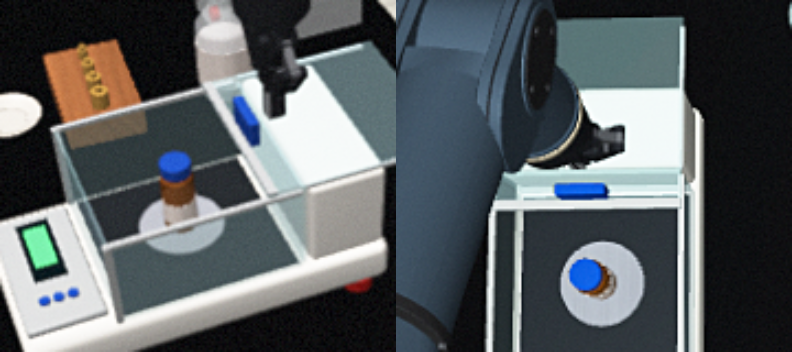

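The jar stands upright on the pan, cap at (219,135) against a predicted (220,136). The shut fingers are just behind the tab. Sliding the roof shut.

Call:
{"fn": "drive_tool", "kwargs": {"moves": [[[0,0,0],[0.006,0,0],-1],[[0,0,0],[0.012,0,0],-1],[[0,0,0],[0.018,0,0],-1],[[0,0,0],[0.025,0,0],-1],[[0,0,0],[0.034,0,0],-1],[[0,0,0],[0.044,0,0],-1],[[0,0,0],[0.054,0,0],-1],[[0,0,0],[0.064,0,0],-1],[[0,0,0],[0.074,0,0],-1],[[0,0,0],[0.084,0,0],-1],[[0,0,0],[0.094,0,0],-1],[[0,0,0],[0.104,0,0],-1],[[0,0,0],[0.114,0,0],-1],[[0,0,0],[0.124,0,0],-1],[[0,0,0],[0.134,0,0],-1],[[0,0,0],[0.144,0,0],-1],[[0,0,0],[0.153,0,0],-1],[[0,0,0],[0.161,0,0],-1],[[0,0,0],[0.167,0,0],-1],[[0,0,0],[0.171,0,0],-1]]}}

```text
time_s: 15.47
position: [0.4497, 0.1893, 0.2616]
orientation: [-3.142, -0.003, 3.129]
wrist_force: [0.6, 0.8, -1.0]
grip_width: 0.001
```

Call:
{"fn": "drive_tool", "kwargs": {"moves": [[[0,0,0],[0.002,0,0],-1],[[0,0,0],[0.004,0,0],-1],[[0,0,0],[0.006,0,0],-1]]}}

```text
time_s: 15.72
position: [0.4447, 0.1892, 0.2617]
orientation: [-3.141, -0.002, 3.128]
wrist_force: [0.6, 1.7, -0.7]
grip_width: 0.001
```

Call:
{"fn": "drive_tool", "kwargs": {"moves": [[[0,0,0],[0.001,0,0],-1],[[0,0,0],[0.002,0,0],-1],[[0,0,0],[0.003,0,0],-1]]}}

```text
time_s: 15.97
position: [0.4418, 0.1893, 0.2617]
orientation: [-3.141, -0.002, 3.128]
wrist_force: [1.0, 0.6, 0.2]
grip_width: -0.002
```

Call:
{"fn": "drive_tool", "kwargs": {"moves": [[[0,0,0],[0.001,0,0],-1],[[0,0,0],[0.002,0,0],-1],[[0,0,0],[0.002,0,0],-1]]}}

```text
time_s: 16.22
position: [0.4403, 0.1893, 0.2618]
orientation: [-3.141, -0.001, 3.128]
wrist_force: [5.0, 0.9, -2.7]
grip_width: -0.004
```

Call:
{"fn": "drive_tool", "kwargs": {"moves": [[[0,0,0],[0.001,0,0],-1],[[0,0,0],[0.002,0,0],-1],[[0,0,0],[0.002,0,0],-1]]}}

```text
time_s: 16.47
position: [0.44, 0.1893, 0.2621]
orientation: [-3.141, 0.003, 3.128]
wrist_force: [11.1, 0.2, -8.9]
grip_width: 0.0
```

Hit the shut stop at TCP x = 0.440, which matches the 165 mm of travel. Backing off and lifting clear.

Call:
{"fn": "drive_tool", "kwargs": {"moves": [[[0,0,0],[-0.015,0,0],-1],[[0,0,0],[-0.02,0,-0.02],-1],[[0,0,0],[-0.02,0,-0.05],-1],[[0,0,0],[-0.02,0,-0.085],-1],[[0,0,0],[-0.02,-0.04,-0.12],-1],[[0,0,0],[-0.02,-0.08,-0.14],-1],[[0,0,0],[-0.02,-0.12,-0.14],-1],[[0,0,0],[-0.02,-0.16,-0.14],-1],[[0,0,0],[-0.02,-0.2,-0.14],-1],[[0,0,0],[-0.02,-0.24,-0.14],-1],[[0,0,0],[-0.02,-0.24,-0.14],-1],[[0,0,0],[-0.02,-0.24,-0.14],-1]]}}

```text
time_s: 17.47
position: [0.4536, -0.0546, 0.402]
orientation: [3.142, -0.003, 3.121]
wrist_force: [-1.0, 0.8, 0.8]
grip_width: -0.001
```

Run:
```python
from h import *
S,T=cam('side'),cam('top')
g=vision.grab_frame('side'); t=vision.grab_frame('top')
a=[b for b in blobs(g,*BLUE,20) if b[1][0]>150]; b=blobs(t,*BLUE,20); print(a[:4]); print(b[:5])
cv2.imwrite('pics/c12.png',np.hstack([cv2.resize(x[80:380,60:420,::-1],(400,333)) for x in(g,t)]))
print([proj(c,[.4235,.187,.192]) for c in(S,T)],[proj(c,[.508,.186,.160]) for c in(S,T)])
```

```text
[([175, 123, 12, 23, 142], [180.7, 133.8]), ([276, 339, 14, 81, 111], [283.5, 379.7]), ([201, 348, 4, 72, 91], [202.5, 384.9])]
[([345, 247, 20, 51, 106], [351.8, 270.2]), ([388, 255, 26, 7, 28], [401.0, 258.2]), ([150, 260, 26, 5, 127], [162.4, 262.0]), ([358, 309, 29, 8, 38], [372.0, 312.6]), ([388, 316, 32, 9, 44], [403.1, 320.0])]
[array([181.66074149, 134.21779186]), array([162.63657423, 260.82024556])] [array([219.85869115, 135.19948311]), array([166.04423553, 223.49875952])]
```

Tab agrees with fully shut in both views. I'll check the jar through the glass, and the other two jars, numerically.

Run:
```python
from h import *
g=vision.grab_frame('side'); t=vision.grab_frame('top')
for f,x0,x1,y0,y1 in((g,195,245,115,160),(t,145,200,205,245)):
    print([( [s[0]+x0,s[1]+y0]+s[2:],[c[0]+x0,c[1]+y0]) for s,c in blobs(f[y0:y1,x0:x1].copy(),(100,100,30),(125,255,255),20)])
print(blobs(g,*RED,100),blobs(t,*RED,100)); 
s0=cv2.imread('pics/side0.png')[:,:,::-1]; print('rack diff',np.abs(g[270:350,315:380].astype(int)-s0[270:350,315:380]).mean())
```

```text
[([212, 130, 6, 12, 52], [214.7, 135.4])]
[([159, 218, 15, 14, 172], [165.7, 224.5])]
[([332, 310, 19, 19, 255], [340.9, 319.0])] [([34, 152, 13, 14, 149], [40.1, 158.5]), ([376, 193, 13, 15, 141], [382.0, 200.5])]
rack diff 3.2878846153846153
```

```bash
python3 -c "
from plant import env; print(env.job_done())"
```

```text
the job is handed in; nothing more can be done
None
```

The blue-capped jar is standing upright near the middle of the weighing pan with the glass roof shut over it, and the job is handed in (about 18 s of robot time). I pushed the roof open to its stop, pinched the jar out of the rack along its axis, and turned it upright. I lowered it until it touched (about 5 N), released it, and pushed the roof back to its shut stop.

**Last checks:**
- **Roof:** the tab is within about 1.5 px of the fully shut position in both fixed views, and the two stops were about 165 mm apart, as stated.
- **Jar:** the cap is about 1 px from where a jar centred on the pan should appear in the top view. In the side view only part of it showed through the glass, but its left edge had not moved since release.
- **Other jars:** the red cap has not moved, and the part of the rack holding the red and white jars looks unchanged.
- **Gripper:** it ended empty, raised and clear of everything.

**What disagreed:**
- **Tilt:** matching the jar's 30° lean ran the wrist joints into their limits, so I gripped it with the tool tilted 18° and made up the difference when standing it up.
- **Roof force:** the wrist force reached about 31 N sideways and 20 N upwards (37 N in all), fingers against the tab, when the roof met its open stop.
- **Final picture:** I had used all 12 views, so the last check was by numbers only.

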